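# Index the gauge carriage to the next cam lobe and find the lobe's peak

## Task

The lever gauge has just been read on the camshaft's second lobe. Press the latch tab on the gauge carriage and slide the carriage one stop towards the crank, so that it latches over the third lobe with its tab up again. Then turn the crank until that lobe stands nose up under the feeler and the gauge shows its highest reading, and leave everything so, without knocking the gauge or moving the loose things lying around.

Things in the scene. Friction and masses are not known exactly. Their poses are not given: they have to be found in the camera images.
- fixture: Bench centres: cast-iron bed 235 (x) by 460 (y) by 22 mm high, fixed to the bench. Origin: on the bench below the camshaft's axis; x points away from the robot, y along the shaft towards the crank (yaw small). Tailstock at y -160 to -210 mm (122 high, its knob ends at -252), headstock at y 140 to 200 (130 high). A rail at x = 85 mm carries the gauge carriage.
- third_lobe (a point): Point on the axis of the camshaft, in the middle of its third lobe: fixture x 0, y 30, 100 mm above the bench. The steel shaft, 290 mm long, lies on centres along y; its four lobes (23 mm wide, base circle 36 mm across, nose 8 mm higher) stand at y = -90, -30, 30 and 90 mm, first to fourth counted towards the crank.
- third_notch (a point): Mouth of the third notch in the notched steel bar behind the rail (fixture x 145, y -70 mm; bar top 78 mm above the bench, bar from y -240 to 40). Four notches, 10 mm wide and 60 mm apart, one stop for each lobe, first to fourth towards the crank; the latch lever's tooth drops into them.
- carriage (a joint): Slide of the gauge carriage along the rail, m, growing towards the crank (fixture +y). Latches at 0.00, 0.06, 0.12, 0.18 (play 1 mm either way), over first to fourth lobe; starts at 0.06. Unlatched it rubs with about 2 N. Aluminium saddle 60 by 175 mm, 73 mm high; at the end away from the crank is the grip: two upright shoulders with the latch tab between them.
- latch (a joint): Sprung latch lever, rad: 0 with its tooth in a notch, 0.26 with the tab fully down (9 mm lower; 5 N to start, 9 N at the bottom). From about 0.15 the tooth is clear and the carriage slides. Let go between two notches, the tooth rides on the bar (about 0.15, tab 5 mm low) and drops into the next notch that the carriage is pushed to.
- tab (a point): Centre of the upper face of the latch tab, a ribbed dark steel thumb plate 34 (x) by 44 (y) mm, 91 mm above the bench at rest, on the carriage: at fixture x 73, y = carriage - 190 mm. On either side along y an upright shoulder, 10 mm thick, 36 mm in x, top 113 mm above the bench; their inner faces are 60 mm apart, the tab in the middle.
- post_top (a point): Top of the gauge post on the carriage, a steel rod 18 mm thick, 185 mm above the bench, at fixture x 85, y = carriage - 90 mm. From it an arm at 155 mm height runs 85 mm towards the robot to the gauge; a small black clamp knob stands out 45 mm on its crank side.
- gauge: Lever gauge over the shaft, on the carriage: dark case, at fixture x -3 to 63 and about y = carriage - 90 mm (13 mm to the tab's side, 24 mm to the crank's side), from 132 to 210 mm above the bench. Origin: over the shaft's axis, 50 mm above the bench. Delicate: not to be knocked. The latch tab lies 100 mm from its middle along y, on the side away from the crank.
- feeler (a joint): Swing of the gauge's sprung feeler, rad: 0 at its lower stop (between lobes), about 0.04 on a lobe's base circle, growing with the lift (30 mm arm) to about 0.29 on the nose. Its ball foot presses on the lobe's top with 1 to 1.5 N; the lobes' sides are bevelled, so the foot climbs onto a base circle by itself when the carriage is slid (a few N).
- scale (a point): Middle of the white scale strip along the top of the gauge, facing up, 210 mm above the bench. The feeler's black pointer sweeps it along fixture x: as the lobe lifts the feeler, the pointer's tip moves away from the robot by about 21 mm, from 11 mm on the robot's side of the middle (base circle) to 10 mm beyond it (nose).
- crank (a joint): Crank angle, rad: 0 = handle straight up, positive = leaning away from the robot (fixture +x); range -1.9 to 1.9, starts at -1.22 to -0.80 with both lobes on base circle. Turns the shaft; stays where left (about 0.15 N m, 3 to 4 N along the handle's arc). The shaft's clamping varies: the third lobe is nose up somewhere from 0.3 to 0.9; its rise begins about 1 rad earlier.
- crank_handle (a point): Centre of the crank's black handle, which spins freely on its pin: a level bar along fixture y, 60 mm long and 21 mm thick, 50 mm from the shaft's axis, at fixture y = 255 mm, height 100 mm + 50 mm x cos(crank). The flat crank arm lies at fixture y 211 to 225 mm, the headstock behind it.
- oil_bottle: Bystander: dark oil bottle, 68 mm across, 210 mm high, standing beyond the crank or behind the notched bar. Origin: centre of its underside.
- spray_can: Bystander: metal spray can, 64 mm across, 190 mm high, standing behind the notched bar or beyond the crank. Origin: centre of its underside.
- pulley: Bystander: toothed belt pulley lying flat, 112 mm across, 37 mm high. Origin: centre of its underside.
- cap_tray: Bystander: black tray of bearing caps, 150 by 100 by 40 mm. Origin: centre of its underside.
- spanner: Bystander: steel spanner lying flat, 200 mm long along its x, 8 mm thick. Origin: centre of its underside.
- socket: Bystander: dark steel impact socket standing up, 38 mm across, 75 mm high. Origin: centre of its underside.
- screwdriver: Bystander: screwdriver with black handle lying on the bench, 200 mm long along its x, 26 mm thick. Origin: centre of its underside.

How it is judged (in metres and radians):
On the way:
1. the carriage is latched in the stop over the third lobe, its tab up again (value of joint carriage between 0.1165 and 0.1235 m and value of joint latch below 0.06 rad), for 0.2 s.
At the end, for the whole second after the job is handed in: The carriage is latched in the third stop (within 3.5 mm of 0.12 m, tab up, below 0.06 rad), the feeler stands on the third lobe's nose (above 0.27 rad, that is within about 0.7 mm of lift of the peak), and the crank is at rest (all of step 1 and value of joint feeler above 0.27 rad and velocity of joint crank between -0.05 and 0.05 rad/s); the robot touches nothing.
It fails at once if the gauge is knocked (touched with more than 3 N) (contact force between any of the fingers, the arm and gauge above 3 N).
It fails at once if a bystander is moved by more than 20 mm (distance of any of oil_bottle, spray_can, pulley, cap_tray, spanner, socket, screwdriver from where it was at the start of the episode above 0.02 m).
It also fails if it takes over 72 s, if anything falls off the work surface, if the arm or the gripper's body presses on something with over 40 N, if the wrist force passes 120 N, or if a joint passes its speed limit or range.

## Robot

A 6-joint arm with a two-finger parallel gripper is mounted at the origin on the work surface. World frame = base frame: x ahead of the robot, y to its left, z up, the work surface at z = 0. Lengths are in m, angles in degrees, forces in N, time in s.
With the tool pointing down it reaches from about 0.35 to 0.875 m from the base axis. Payload 4.2 kg.
Tool frame: the origin (TCP) lies midway between the tips of the shut fingers; the grasp point (between the pads) lies 19 mm behind it; z points along the fingers, x is the direction in which the jaws open and shut, and the axes are right-handed (so a half turn about z gives the same grasp; the last joint's range is limited). The gripper opens to 87 mm and grips with 3 to 60 N. Pads are 19 mm wide; open, the fingers measure 117 mm over their backs; the gripper's body (75 mm by 190 mm) begins 51 mm behind the grasp point.
Start: joints at [87.009, 22.042, 0.453, 0, -68.411, -14.817], TCP at [0.191, 0.595, 0.223] pointing down, gripper open.
Joint ranges: [-179.83, 179.83], [-69.29, 118.12], [-61.27, 80.66], [-181.25, 117.63], [-171.15, -9.14], [-177.46, 177.46]. Speed limits (degrees/s): [159.86, 159.86, 180, 180, 180, 180].

## Interface

Orientations are given as a 3x3 rotation matrix whose columns are the frame's x, y, z axes.
In Python, from station import sense, capture, finish_job, find_in gives the robot as it stands.
- The arm moves only by the shell command python3 -m creep 'ROWS'. ROWS is JSON, a list of rows, each a list of 7 numbers: the shift along the tool's x, y, z in mm, then the turn, a rotation vector about the tool's x, y, z in degrees, then the opening, from 0 (shut) to 1 (fully open). A call has exactly 10 rows; each row shifts and turns the commanded pose from where the row before left it, along the tool's axes as they then stand; what a row does not reach is not made up. A row lasts 1/8 s, in which the tool goes at most 62.5 mm and 10.7 degrees, less where a joint would pass 70% of its speed; a pose out of reach is approached as far as the arm can. A call with a gripper value outside its range is refused whole. The fingers move at their own pace and stop on an object; the grip force is fixed at half the most. Time passes only in rows, so rows that do not move let the fingers close, or fill a call up. It gives the time, the measured TCP pose, the force and the opening at its end, in the units of the state.
- sense(): the state, without advancing time (a new reading comes with each control period).
- capture(name): name is "scene" or "side" or "wrist"; returns a dict with "color" (400x640x3 uint8, blue, green, red), "vertical_fov" (degrees; the focal length in pixels is half the picture's height over the tangent of half this angle, whatever the lens; pixels are square), "cx", "cy" (the principal point, pixels), "R" (3x3) and "t" (3): a world point X has camera coordinates R X + t. Camera axes: x right, y down, z forward; pixel columns grow to the right and rows downward; lengths in m; the calibration is good to about 2 mm. The wrist camera is an equidistant fisheye: a pixel r from the principal point sees the ray r / f radians off the axis. A picture is of the moment at which its call begins. There is no depth.
- finish_job(): hands the job in, once; it reports no verdict.
Trained networks look in the newest picture that a camera, given by its name, has taken for a name from the list of things; names that differ only in an ending like _2 or _b are one class to them, and where a whole thing is asked for, a point or a joint stands for the part that bears it (a point fixed in the world has none). Each returns a list of dicts, best first, with "p" (0 to 1); they miss things now and then, are a little off and sometimes report something else, mostly with a low value. They report only what shows in the picture. A call takes as long as a camera call.
- find_in(camera, name): "xy" ([column, row] in pixels, amid what is visible of it).
The state is a dict: "time_s": time; "joints": joint angles; "joint_velocities": joint speeds; "effort": joint torques, N m; "tcp_pos": TCP position; "ee_rot": TCP orientation; "wrist_force": force on the tool from outside, world axes, zero at the start; "moment": the same for the moment, N m; "gripper_width": opening from 0.0 (shut) to 1.0 (fully open).
Only numpy, scipy, OpenCV 4.12 (cv2) and the standard library are available. Lean on these libraries where they do the work, as an engineer would, in place of code of your own. Each camera call takes 0.05 s, during which the arm holds its last target. There are 200 camera calls.

## Working session

There is one attempt and no reset: what is moved stays moved. The work goes in short steps, Python scripts to look and compute and a shell command to move; the robot and the scene stay as the last step left them, time stands still between calls to the robot, and variables do not carry over. Pictures are saved under pics/ and viewed, about 8 in all and at most 12, crops included, and the job is handed in when it is done.

```bash
mkdir -p pics; cat > h.py <<'E'
from station import sense, capture, finish_job, find_in
import numpy as np, cv2
def foc(c): return c["color"].shape[0]/2/np.tan(np.radians(c["vertical_fov"])/2)
def ray(c,px,fish=False):
    f=foc(c); d=np.array([px[0]-c["cx"],px[1]-c["cy"]],float)
    if fish:
        r=np.hypot(*d); a=r/f; v=np.r_[d/max(r,1e-9)*np.sin(a),np.cos(a)]
    else: v=np.r_[d/f,1]
    R=np.array(c["R"]);t=np.array(c["t"])
    return -R.T@t, R.T@v
def at_z(c,px,z,fish=False):
    o,v=ray(c,px,fish); return o+v*(z-o[2])/v[2]
def proj(c,X,fish=False):
    f=foc(c); p=np.array(c["R"])@np.array(X)+np.array(c["t"])
    if fish:
        rr=np.hypot(p[0],p[1]); a=np.arctan2(rr,p[2]); return np.array([c["cx"],c["cy"]])+f*a*p[:2]/rr
    return np.array([c["cx"],c["cy"]])+f*p[:2]/p[2]
E
python3 - <<'E'
from h import *
s=sense(); print({k:np.round(v,3).tolist() for k,v in s.items()})
for n in ["scene","side","wrist"]:
    c=capture(n); cv2.imwrite(f"pics/{n}0.png",c["color"])
    print(n,c["vertical_fov"],c["cx"],c["cy"],np.round(-np.array(c["R"]).T@np.array(c["t"]),3))
    zs=dict(tab=.091,post_top=.185,scale=.21,third_lobe=.1,third_notch=.078,crank_handle=.13,gauge=.17,oil_bottle=.1,spray_can=.1)
    for k,z in zs.items():
        r=find_in(n,k)[:2]
        print(k,[(np.round(q["xy"],1).tolist(),round(q["p"],2),np.round(at_z(c,q["xy"],z,n=="wrist"),3).tolist()) for q in r])
E
```

```text
{'time_s': 0.0, 'joints': [87.009, 22.092, 0.38, -0.031, -68.413, -14.819], 'joint_velocities': [0.018, 0.014, -0.002, -0.027, -0.076, 0.029], 'effort': [-0.0, -39.066, 18.741, 4.22, 0.011, -0.0], 'tcp_pos': [0.191, 0.594, 0.221], 'ee_rot': [[-0.306, -0.952, -0.001], [-0.952, 0.306, -0.002], [0.002, -0.0, -1.0]], 'wrist_force': [-0.033, -0.966, 0.619], 'moment': [0.024, -0.008, 0.053], 'gripper_width': 0.998}
scene 44.34426566460001 323.15275941233836 198.1398285384691 [1.044 0.857 0.901]
tab [([287.8, 201.9], 0.66, [0.658, -0.115, 0.091])]
post_top [([311.3, 200.0], 0.88, [0.65, 0.017, 0.185]), ([468.7, 307.0], 0.73, [0.536, 0.445, 0.185])]
scale [([327.5, 189.0], 0.64, [0.611, 0.026, 0.21])]
third_lobe [([332.8, 240.2], 0.7, [0.628, 0.084, 0.1])]
third_notch [([284.8, 229.7], 0.98, [0.705, -0.029, 0.078]), ([268.5, 244.2], 0.62, [0.763, 0.002, 0.078])]
crank_handle [([424.7, 252.7], 0.66, [0.48, 0.246, 0.13]), ([466.9, 306.4], 0.6, [0.499, 0.411, 0.13])]
gauge [([328.2, 193.2], 0.56, [0.593, -0.005, 0.17])]
oil_bottle [([266.6, 246.3], 0.61, [0.777, 0.029, 0.1])]
spray_can [([464.8
[... 399 characters left out ...]
, [0.545, -0.227, 0.21])]
third_lobe [([336.9, 232.1], 0.83, [0.558, -0.099, 0.1])]
third_notch [([384.5, 230.9], 0.88, [0.682, -0.165, 0.078]), ([344.7, 301.2], 0.46, [0.424, -0.282, 0.078])]
crank_handle [([385.6, 231.6], 0.36, [0.637, -0.207, 0.13])]
gauge [([326.3, 196.8], 0.73, [0.582, -0.025, 0.17])]
oil_bottle [([363.4, 189.5], 0.67, [0.755, -0.001, 0.1])]
spray_can [([226.8, 163.0], 0.88, [0.504, 0.419, 0.1]), ([334.9, 235.3], 0.44, [0.545, -0.105, 0.1])]
wrist 65.70646984690485 315.1451913220762 198.33733087814383 [0.258 0.572 0.383]
tab [([472.0, 7.6], 0.27, [0.328, 0.379, 0.091])]
post_top []
scale []
third_lobe []
third_notch []
crank_handle []
gauge []
oil_bottle []
spray_can []
```

View pics/scene0.png

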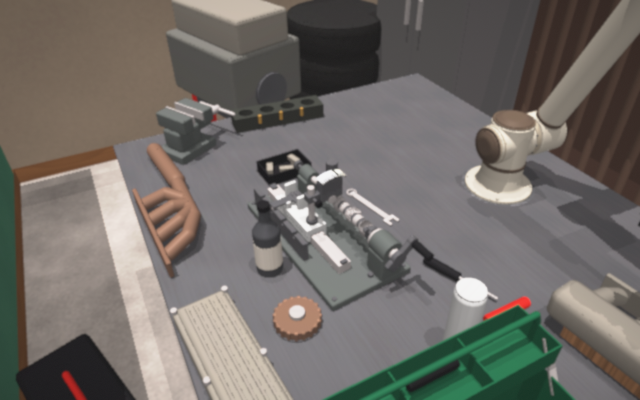

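View pics/side0.png

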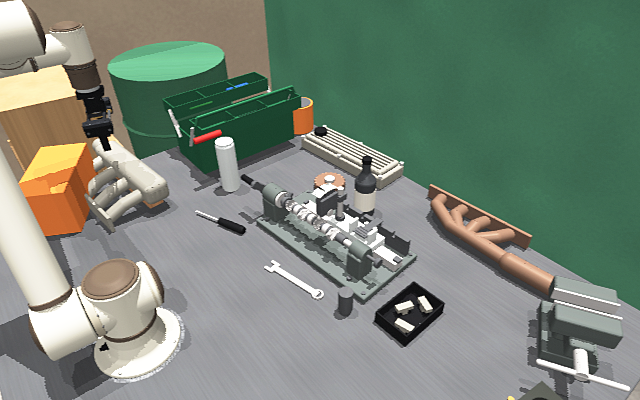

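The side view shows the fixture with its crank at about (247,181), the gauge at (326,200) and the tab near (368,228). In the scene view the gauge is at (328,185) and the crank at (415,247), with the spray can beyond the crank and the bottle behind the bar. I'll zoom in on both.

```bash
python3 - <<'E'
import cv2
a=cv2.imread("pics/scene0.png")[150:300,240:440]; b=cv2.imread("pics/side0.png")[165:305,235:425]
cv2.imwrite("pics/s1.png",cv2.resize(a,None,fx=4,fy=4,interpolation=cv2.INTER_CUBIC))
cv2.imwrite("pics/d1.png",cv2.resize(b,None,fx=4,fy=4,interpolation=cv2.INTER_CUBIC))
E
```

```text
(no output)
```

View pics/s1.png

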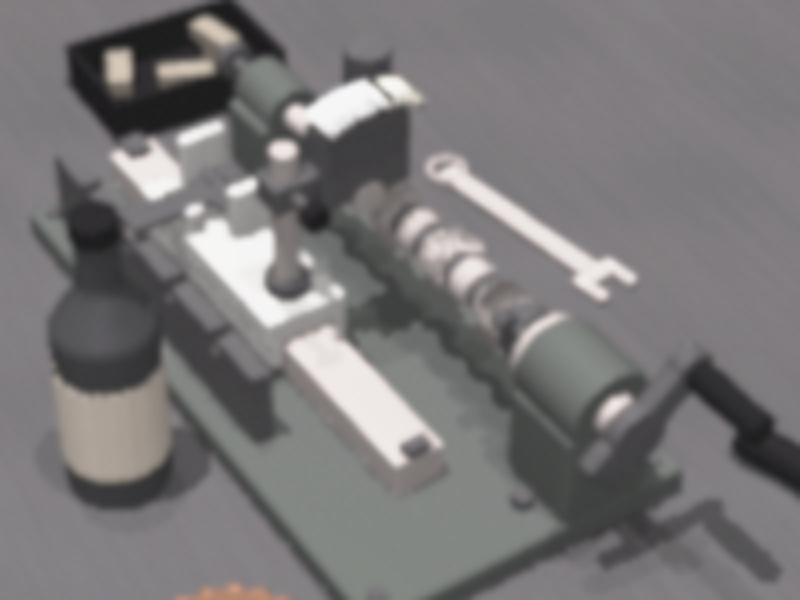

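View pics/d1.png

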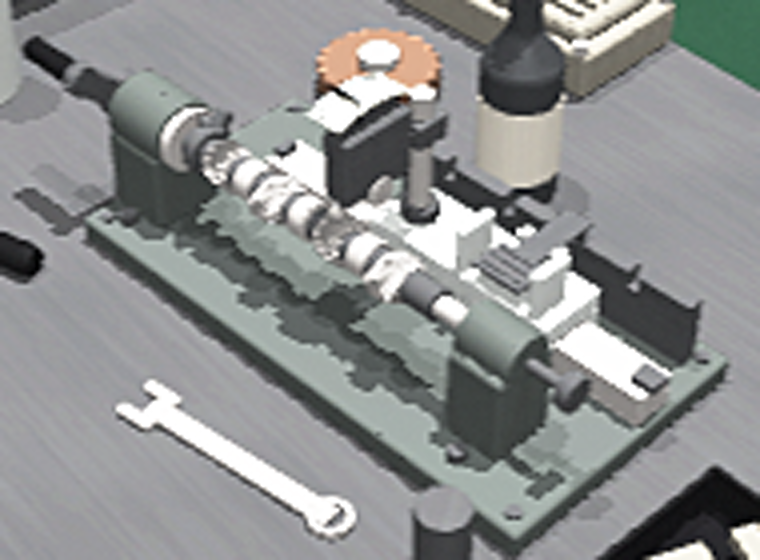

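```bash
cat > fit.py <<'E'
from h import *
from scipy.optimize import least_squares
cs={n:capture(n) for n in("scene","side")}
def P(p,q):
    x,y,w=p[:3]; c,s=np.cos(w),np.sin(w); q=np.array(q)
    return np.array([x+c*q[0]-s*q[1],y+s*q[0]+c*q[1],q[2]])
def pts(p):
    xb=p[4]; cr=p[3]; h=[.05*np.sin(cr),.255,.1+.05*np.cos(cr)]
    return [("side",(257,223),[xb,.23,.022]),("side",(416.2,255.5),[xb+.235,-.23,.022]),("side",(363.7,299.5),[xb,-.23,.022]),
    ("side",(340.5,188),[.085,-.03,.185]),("scene",(310.8,187),[.085,-.03,.185]),("side",(361.3,232),[.073,-.13,.091]),("scene",(293.8,196.3),[.073,-.13,.091]),
    ("side",(379.5,262),[0,-.25,.1]),("scene",(423.3,248.8),h),("side",(247,179.3),h)]
def res(p): return np.concatenate([proj(cs[n],P(p,q))-u for n,u,q in pts(p)])
r=least_squares(res,[.58,.0,0,-1,-.08],loss="soft_l1")
p=r.x; print(np.round(p,4)); print(np.round(res(p).reshape(-1,2),1).tolist())
np.save("p.npy",p)
for k,q in dict(tab=[.073,-.13,.091],post=[.085,-.03,.185],handle=[.05*np.sin(p[3]),.255,.1+.05*np.cos(p[3])]).items(): print(k,np.round(P(p,q),3))
if __name__=="__main__":
  for n,c in cs.items():
    for k in ["spray_can","oil_bottle","screwdriver","cap_tray","pulley","socket"]:
        z=dict(spray_can=.095,oil_bottle=.08).get(k,.015)
        print(n,k,[(np.round(q["xy"]).tolist(),round(q["p"],2),np.round(at_z(c,q["xy"],z)[:2],3).tolist()) for q in find_in(n,k)[:1]])
E
python3 fit.py
```

```text
[ 0.5393 -0.0134  0.0944 -0.8033 -0.0386]
[[-1.5, -11.0], [-1.1, -11.1], [-0.8, -11.5], [0.0, 0.1], [-0.4, -1.1], [1.7, -0.9], [2.2, -2.1], [0.5, 1.6], [-0.6, -0.3], [0.5, 0.9]]
tab [ 0.624 -0.136  0.091]
post [ 0.627 -0.035  0.185]
handle [0.479 0.237 0.135]
scene spray_can [([466.0, 307.0], 0.69, [0.477, 0.392])]
scene oil_bottle [([267.0, 244.0], 0.89, [0.767, -0.001])]
scene screwdriver [([444.0, 267.0], 0.8, [0.383, 0.219])]
scene cap_tray [([282.0, 166.0], 0.81, [0.558, -0.391])]
scene pulley [([298.0, 320.0], 0.8, [0.778, 0.198])]
scene socket [([312.0, 203.0], 0.73, [0.559, -0.169])]
side spray_can [([228.0, 164.0], 0.83, [0.508, 0.416])]
side oil_bottle [([365.0, 188.0], 0.78, [0.785, 0.02])]
side screwdriver [([227.0, 226.0], 0.65, [0.376, 0.222])]
side cap_tray [([408.0, 313.0], 0.78, [0.557, -0.375])]
side pulley [([329.0, 181.0], 0.71, [0.779, 0.197])]
side socket [([343.0, 302.0], 0.66, [0.456, -0.243])]
```

```bash
sed -i 's/\[xb,.23,.022\]/[xb,p[5]+.46,.022]/; s/\[xb+.235,-.23,.022\]/[xb+.235,p[5],.022]/; s/\[xb,-.23,.022\]/[xb,p[5],.022]/; s/-1,-.08\]/-1,-.08,-.23]/' fit.py; python3 fit.py | head -5
python3 - <<'E'
from fit import *
# overlay
im=[]
for n,(x0,y0,s) in dict(scene=(240,150,2),side=(235,165,2)).items():
    g=cv2.resize(cs[n]["color"][y0:y0+150,x0:x0+200],None,fx=4,fy=4,interpolation=cv2.INTER_CUBIC)[:,:]
    Q=[[0.085,y,.078] for y in()]+[[.145,-.19+.06*i,.078] for i in range(4)]+[[.145,-.24,.078],[.145,.04,.078],[.085,-.03,.185],[0.03,-.03,.21]]
    Q+=[[.073+a*.017,-.13+b*.022,.091] for a in(-1,1) for b in(-1,1)]+[[.073+a*.018,-.13+b*.030,.113] for a in(-1,1) for b in(-1,1)]+[[0,-.252,.1],[0,.2,.13],[0,.14,.13],[0,-.16,.122],[0,-.21,.122]]
    for q in Q:
        u=(proj(cs[n],P(p,q))-[x0,y0]+.5)*4; cv2.circle(g,tuple(int(v) for v in u),3,(0,0,255),-1)
    im.append(cv2.resize(g,(700,525))[100:390] if n=="side" else cv2.resize(g,(700,525))[80:370])
cv2.imwrite("pics/ov.png",np.vstack(im))
E
```

```text
[ 0.5404 -0.01    0.0999 -0.7651 -0.0729 -0.2634]
[[-3.9, -1.9], [0.8, -0.8], [0.2, 1.5], [-0.5, -0.7], [-0.1, -0.2], [1.2, -1.8], [2.2, -1.1], [0.2, 0.4], [-0.0, 0.3], [0.2, 0.0]]
tab [ 0.626 -0.132  0.091]
post [ 0.628 -0.031  0.185]
handle [0.481 0.24  0.136]
[ 0.5404 -0.01    0.0999 -0.7651 -0.0729 -0.2634]
[[-3.9, -1.9], [0.8, -0.8], [0.2, 1.5], [-0.5, -0.7], [-0.1, -0.2], [1.2, -1.8], [2.2, -1.1], [0.2, 0.4], [-0.0, 0.3], [0.2, 0.0]]
tab [ 0.626 -0.132  0.091]
post [ 0.628 -0.031  0.185]
handle [0.481 0.24  0.136]
```

View pics/ov.png

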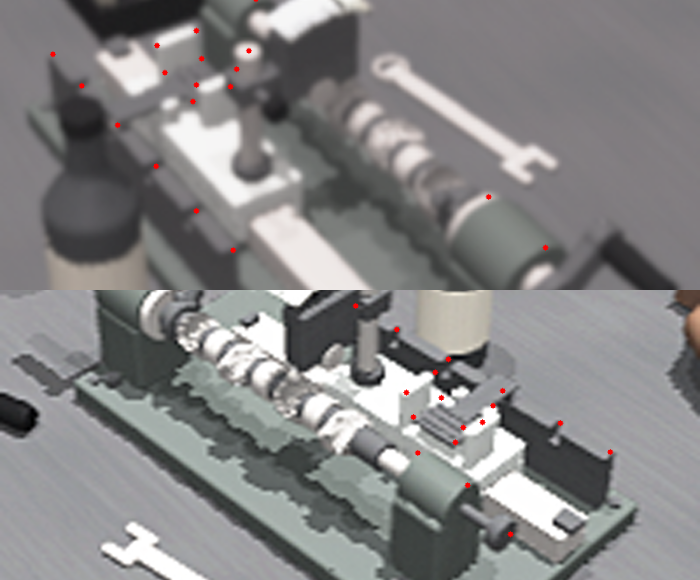

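The overlay fits well along the bar, handle and headstock, and the tab is within about 5 mm. Next I lift, turn so that tool x = -fixture x, and travel to above the tab.

```bash
cat > go.py <<'E'
import sys
from h import *
from scipy.spatial.transform import Rotation as Ro
p=np.load("p.npy"); x,y,w=p[:3]
def W(q): c,s=np.cos(w),np.sin(w); return np.array([x+c*q[0]-s*q[1],y+s*q[0]+c*q[1],q[2]])
def F(X): c,s=np.cos(w),np.sin(w); d=np.array(X)-[x,y,0]; return np.array([c*d[0]+s*d[1],-s*d[0]+c*d[1],d[2]])
def state(target=None):
    s=sense(); R=np.array(s["ee_rot"]); c,sn=np.cos(w),np.sin(w)
    Rt=np.array([[-c,-sn,0],[-sn,c,0],[0,0,-1.]])
    print("t",round(s["time_s"],2),"tcp fixture mm",np.round(F(s["tcp_pos"])*1000,1),"F",np.round(s["wrist_force"],1),"grip",round(s["gripper_width"],3),"j6",round(s["joints"][5]))
    print("turn left",np.round(np.degrees(Ro.from_matrix(R.T@Rt).as_rotvec()),1))
    if target is not None: print("tool-delta mm",np.round(R.T@(W(np.array(target)/1000)-s["tcp_pos"])*1000,1), "final-frame",np.round(Rt.T@(W(np.array(target)/1000)-s["tcp_pos"])*1000,1))
if __name__=="__main__":
    np.save("p.npy",p); state([float(v) for v in sys.argv[1:4]] if len(sys.argv)>3 else None)
E
python3 -m creep '[[0,0,-16,0,0,9.5,0],[0,0,-16,0,0,9.5,0],[0,0,-16,0,0,9.5,0],[0,0,-16,0,0,9.5,0],[0,0,-16,0,0,9.5,0],[0,0,-16,0,0,9.5,0],[0,0,-10,0,0,9.5,0],[0,0,0,0,0,0,0],[0,0,0,0,0,0,0],[0,0,0,0,0,0,0]]'
python3 go.py 73 -130 270
```

```text
time_s: 4.25
tcp_pos: [0.191, 0.5948, 0.3278]
ee_rot: [[-0.995, -0.1, -0.0], [-0.1, 0.995, -0.001], [0.0, -0.001, -1.0]]
wrist_force: [0.3, -0.5, 1.0]
gripper_width: 0.017
t 4.25 tcp fixture mm [-287.3  636.6  327.8] F [ 0.3 -0.5  1. ] grip 0.017 j6 -81
turn left [-0.1 -0.   0. ]
tool-delta mm [-359.8 -766.8   58.7] final-frame [-360.3 -766.6   57.8]
```

```bash

python3 -m creep '[[-25,-54,0,0,0,0,0],[-25,-54,0,0,0,0,0],[-25,-54,0,0,0,0,0],[-25,-54,0,0,0,0,0],[-25,-54,0,0,0,0,0],[-25,-54,0,0,0,0,0],[-25,-54,0,0,0,0,0],[-25,-54,0,0,0,0,0],[-25,-54,0,0,0,0,0],[-25,-54,0,0,0,0,0]]' | head -1
python3 -m creep '[[-27,-56,0,0,0,0,0],[-27,-56,0,0,0,0,0],[-27,-56,0,0,0,0,0],[-27,-56,10,0,0,0,0],[0,0,15,0,0,0,0],[0,0,15,0,0,0,0],[0,0,15,0,0,0,0],[0,0,0,0,0,0,0],[0,0,0,0,0,0,0],[0,0,0,0,0,0,0]]' | head -1
python3 go.py 73 -130 160
python3 - <<'E'
from go import *
c=capture("wrist"); g=c["color"].copy(); cv2.imwrite("pics/w1raw.png",g)
print(F(-np.array(c["R"]).T@np.array(c["t"])))
for n,z in dict(tab=.091,post_top=.185,scale=.21).items():
    for q in find_in("wrist",n)[:1]: print(n,np.round(q["xy"]),round(q["p"],2),np.round(F(at_z(c,q["xy"],z,True))*1000))
Q=[[.073+a*.017,-.13+b*.022,.091] for a in(-1,1) for b in(-1,1)]+[[.073+a*.018,-.13+b*d,.113] for a in(-1,1) for b in(-1,1) for d in(.03,.04)]
g=cv2.resize(g,None,fx=1.25,fy=1.25)
for q in Q: u=(proj(c,W(q),True)+.5)*1.25; cv2.circle(g,tuple(int(v) for v in u),2,(0,0,255),-1)
cv2.imwrite("pics/w1.png",g)
E
```

```text
time_s: 5.5
time_s: 6.75
t 6.75 tcp fixture mm [  70.5 -126.5  274.8] F [0.4 0.1 0.6] grip 0.006 j6 3
turn left [-0.   0.1  0. ]
tool-delta mm [ -2.2  -3.4 114.8] final-frame [ -2.5  -3.5 114.8]
[ 0.07015658 -0.19784577  0.43523867]
tab [298. 176.] 0.83 [  90. -132.   91.]
post_top [300. 175.] 0.62 [  83. -151.  185.]
```

View pics/w1.png

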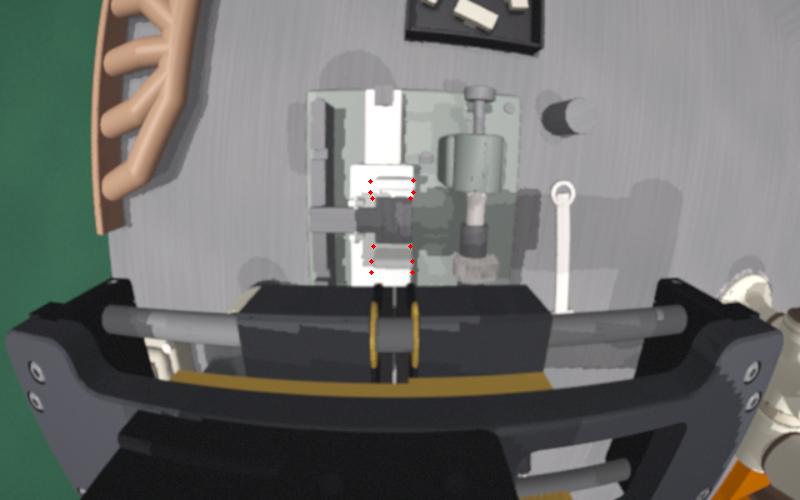

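The dots sit on the tab and shoulders to within about 2 mm: the tab is at roughly (395,218) with the shoulders on either side, and the jaws line up with fixture x. Descending between the shoulders.

```bash

python3 -m creep '[[0,6,20,0,0,0,0],[0,0,30,0,0,0,0],[0,0,30,0,0,0,0],[0,0,30,0,0,0,0],[0,0,30,0,0,0,0],[0,0,20,0,0,0,0],[0,0,15,0,0,0,0],[0,0,0,0,0,0,0],[0,0,0,0,0,0,0],[0,0,0,0,0,0,0]]' | head -1
python3 go.py 73 -120 83
```

```text
time_s: 8.2
t 8.2 tcp fixture mm [  70.9 -121.    99.8] F [-0.   0.7  0.3] grip 0.004 j6 2
turn left [-0.   0.1 -0. ]
tool-delta mm [-2.1  1.  16.8] final-frame [-2.1  1.  16.8]
```

```bash

python3 -m creep '[[0,0,3,0,0,0,0],[0,0,3,0,0,0,0],[0,0,3,0,0,0,0],[0,0,2,0,0,0,0],[0,0,2,0,0,0,0],[0,0,1,0,0,0,0],[0,0,1,0,0,0,0],[0,0,1,0,0,0,0],[0,0,0,0,0,0,0],[0,0,0,0,0,0,0]]' | head -1
python3 go.py 73 -120 83
```

```text
time_s: 9.45
t 9.45 tcp fixture mm [  70.3 -121.    84.8] F [-4.2  1.  10.1] grip 0.003 j6 2
turn left [-0.  0.  0.]
tool-delta mm [-2.7  1.   1.8] final-frame [-2.7  1.   1.8]
```

```bash

python3 -m creep '[[0,3,0,0,0,0,0],[0,4,0,0,0,0,0],[0,4,0,0,0,0,0],[0,4,0,0,0,0,0],[0,4,0,0,0,0,0],[0,4,0,0,0,0,0],[0,4,0,0,0,0,0],[0,4,0,0,0,0,0],[0,0,0,0,0,0,0],[0,0,0,0,0,0,0]]' | head -1
python3 go.py
python3 - <<'E'
from go import *
c=capture("wrist"); cv2.imwrite("pics/w2.png",c["color"][100:240,240:440].repeat(4,0).repeat(4,1))
E
```

```text
time_s: 10.7
t 10.7 tcp fixture mm [ 70.8 -90.4  85. ] F [-3.4 -0.3  9.9] grip 0.007 j6 -1
turn left [-0.1  0.1  0. ]
```

View pics/w2.png

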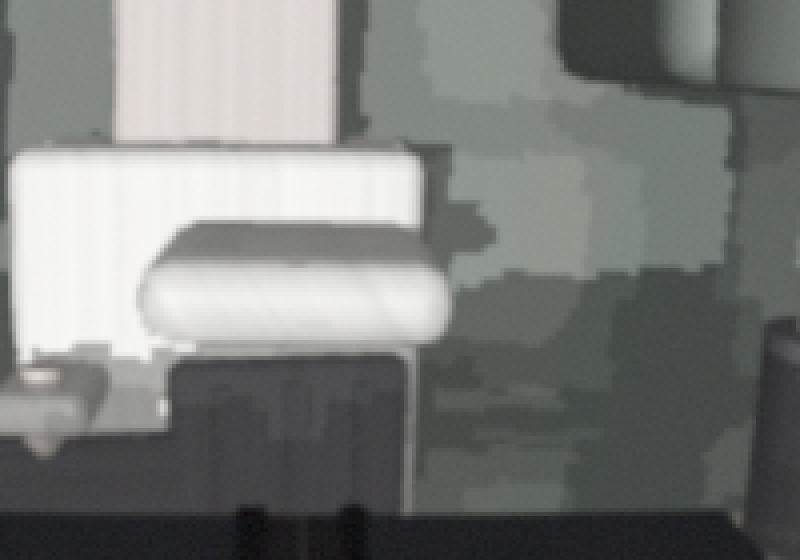

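The -y shoulder's top face shows at crop rows 260–345 (raw rows 165–186, column 314), with the fingers on the tab beyond it. I'll work out the carriage position from that.

```bash
python3 - <<'E'
from go import *
c=capture("wrist")
for r in (165,186): print(F(at_z(c,(314,r),.113,True)).round(4))
E
```

```text
[ 0.0711 -0.1412  0.113 ]
[ 0.0711 -0.1319  0.113 ]
```

```bash

python3 -m creep '[[0,3,0,0,0,0,0],[0,4,0,0,0,0,0],[0,4,0,0,0,0,0],[0,4,0,0,0,0,0],[0,4,0,0,0,0,0],[0,3,0,0,0,0,0],[0,0,-4,0,0,0,0],[0,0,-4,0,0,0,0],[0,0,-3,0,0,0,0],[0,0,0,0,0,0,0]]' | head -1
python3 go.py
python3 - <<'E'
from go import *
c=capture("wrist"); g=cv2.cvtColor(c["color"],6)
cv2.imwrite("pics/w3.png",c["color"])
print("prev", "col 314 rows", g[150:200,314].tolist())
E
```

```text
time_s: 12.05
t 12.05 tcp fixture mm [ 70.2 -67.9  93.5] F [-0.4 -0.   0.4] grip 0.001 j6 -3
turn left [ 0. -0. -0.]
prev col 314 rows [246, 229, 191, 138, 123, 127, 127, 128, 130, 133, 144, 169, 195, 213, 222, 226, 231, 235, 238, 240, 242, 240, 237, 234, 230, 224, 219, 217, 209, 195, 173, 166, 171, 165, 146, 110, 74, 74, 77, 78, 81, 75, 76, 75, 77, 77, 78, 75, 77, 77]
```

```bash
python3 - <<'E'
from go import *
c=capture("wrist")
for r in (161.5,180): print(F(at_z(c,(314,r),.113,True)).round(4))
E
cat > carr.py <<'E'
E
rm carr.py
```

```text
[ 0.0705 -0.119   0.113 ]
[ 0.0705 -0.1104  0.113 ]
```

```bash

python3 -m creep '[[0,3,0,0,0,0,0],[0,3,0,0,0,0,0],[0,2,0,0,0,0,0],[0,2,0,0,0,0,0],[0,1,0,0,0,0,0],[0,1,0,0,0,0,0],[0,1,0,0,0,0,0],[0,1,0,0,0,0,0],[0,0,0,0,0,0,0],[0,0,0,0,0,0,0]]' | head -1
python3 go.py
python3 - <<'E'
from go import *
c=capture("wrist"); g=cv2.cvtColor(c["color"],6)
print(g[150:190,314].tolist())
for r in (155,160,180): print(r,F(at_z(c,(314,r),.113,True)).round(4)[1])
E
```

```text
time_s: 13.4
t 13.4 tcp fixture mm [ 70.3 -53.4  93.7] F [ 0.3  0.1 -1.1] grip 0.004 j6 -4
turn left [ 0.  0. -0.]
[221, 226, 230, 234, 237, 240, 241, 240, 237, 235, 233, 228, 225, 219, 211, 201, 191, 207, 238, 247, 247, 233, 195, 178, 174, 145, 101, 102, 116, 125, 128, 127, 127, 124, 97, 79, 77, 75, 75, 76]
155 -0.1076
160 -0.1053
180 -0.0959
```

```bash

python3 -m creep '[[0,1,0,0,0,0,0],[0,1,0,0,0,0,0],[0,0.5,0,0,0,0,0],[0,0.5,0,0,0,0,0],[0,0,0,0,0,0,0],[0,0,0,0,0,0,0],[0,0,0,0,0,0,0],[0,0,0,0,0,0,0],[0,0,0,0,0,0,0],[0,0,0,0,0,0,0]]' | head -1
python3 go.py
python3 - <<'E'
from go import *
c=capture("wrist"); g=cv2.cvtColor(c["color"],6)
cv2.imwrite("pics/w4.png",c["color"])
print(g[150:190,314].tolist())
E
```

```text
time_s: 14.7
t 14.7 tcp fixture mm [ 70.2 -50.9  93.6] F [ 0.3 -1.3 -1.1] grip 0.004 j6 -4
turn left [-0. -0. -0.]
[239, 241, 241, 239, 237, 233, 230, 227, 222, 216, 208, 194, 191, 230, 247, 249, 245, 228, 199, 183, 178, 159, 110, 101, 114, 123, 128, 127, 120, 114, 109, 107, 106, 99, 86, 80, 81, 83, 82, 81]
```

```bash

python3 -m creep '[[0,0.5,0,0,0,0,0],[0,0.5,0,0,0,0,0],[0,0.5,0,0,0,0,0],[0,0.5,0,0,0,0,0],[0,0.5,0,0,0,0,0],[0,0,0,0,0,0,0],[0,0,0,0,0,0,0],[0,0,0,0,0,0,0],[0,0,0,0,0,0,0],[0,0,0,0,0,0,0]]' | head -1
python3 go.py
python3 - <<'E'
from go import *
c=capture("wrist"); g=cv2.cvtColor(c["color"],6)
cv2.imwrite("pics/w5.png",c["color"])
print(g[150:190,314].tolist())
E
```

```text
time_s: 16.0
t 16.0 tcp fixture mm [ 70.2 -50.2  93.7] F [ 2.1 -8.7 -1.1] grip 0.007 j6 -5
turn left [-0.1 -0.  -0.1]
[241, 241, 240, 238, 236, 232, 229, 225, 220, 212, 200, 182, 193, 226, 243, 249, 250, 250, 246, 220, 176, 128, 101, 106, 120, 126, 128, 123, 104, 103, 105, 95, 83, 78, 82, 82, 84, 83, 83, 82]
```

It resists with 8.7 N and no longer moves, which points to the tooth having dropped. Backing off, lifting and looking.

```bash

python3 -m creep '[[0,-4,0,0,0,0,0],[0,-8,0,0,0,0,0],[0,0,-10,0,0,0,0],[0,0,-20,0,0,0,0],[0,0,-40,0,0,0,0],[0,0,-40,0,0,0,0],[0,-20,-40,0,0,0,0],[0,-20,-30,0,0,0,0],[0,0,0,0,0,0,0],[0,0,0,0,0,0,0]]' | head -1
python3 go.py
python3 - <<'E'
from go import *
c=capture("wrist"); g=c["color"]; g=cv2.resize(g[90:240,200:440],None,fx=3.3,fy=3.3,interpolation=cv2.INTER_CUBIC)
def ov(c,g,x0,y0,s,fish):
  for cy in (.12,):
    for q in [[.073+a*.017,cy-.19+b*.022,.091] for a in(-1,1) for b in(-1,1)]+[[.073+a*.018,cy-.19+b*.03,.113] for a in(-1,1) for b in(-1,1)]+[[.145,-.07,.078],[.145,-.13,.078]]:
        u=(proj(c,W(q),fish)-[x0,y0]+.5)*s; cv2.circle(g,tuple(int(v) for v in u),2,(0,0,255),-1)
ov(c,g,200,90,3.3,True)
cv2.imwrite("pics/a.png",g)
E
```

```text
time_s: 17.3
t 17.3 tcp fixture mm [ 69.8 -99.9 273.3] F [ 0.4 -0.6  0.2] grip 0.012 j6 0
turn left [ 0.1 -0.  -0. ]
```

View pics/a.png

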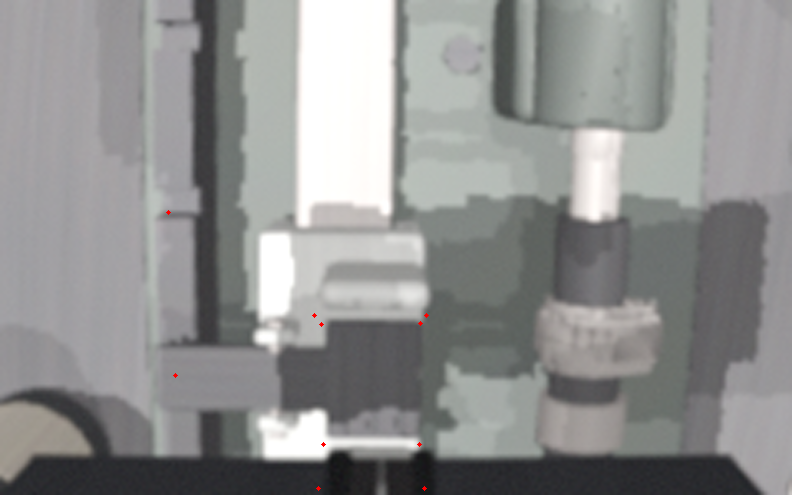

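The latch arm lies on the third notch's dot, at about (175,375), and the shoulders match carriage 0.12. Now to the crank handle.

```bash

python3 -m creep '[[0,0,-30,0,0,0,0.7],[15,51,0,0,0,0,0.7],[15,51,0,0,0,0,0.7],[15,51,0,0,0,0,0.7],[15,51,0,0,0,0,0.7],[15,51,0,0,0,0,0.7],[15,51,0,0,0,0,0.7],[15,49,0,0,0,0,0.7],[0,0,20,0,0,0,0.7],[0,0,20,0,0,0,0.7]]' | head -1
python3 go.py -35 255 117
python3 - <<'E'
from go import *
c=capture("wrist"); g=c["color"]
print([ (np.round(q["xy"]),round(q["p"],2),F(at_z(c,q["xy"],.136,True)).round(3)) for q in find_in("wrist","crank_handle")[:2]])
g=cv2.resize(g,None,fx=1.25,fy=1.25)
for a in(-.8,-1,-1.2):
  for y in(.225,.285):
    u=(proj(c,W([.05*np.sin(a),y,.1+.05*np.cos(a)]),True)+.5)*1.25; cv2.circle(g,tuple(int(v) for v in u),2,(0,0,255),-1)
cv2.imwrite("pics/b.png",g)
E
```

```text
time_s: 18.6
t 18.6 tcp fixture mm [-35.8 255.9 262.1] F [ 0.1 -0.7 -0.1] grip 0.697 j6 -38
turn left [-0.  -0.1  0.1]
tool-delta mm [ -1.   -0.7 145.1] final-frame [ -0.8  -0.9 145.1]
[(array([314., 190.]), 0.7, array([-0.035,  0.253,  0.136]))]
```

View pics/b.png

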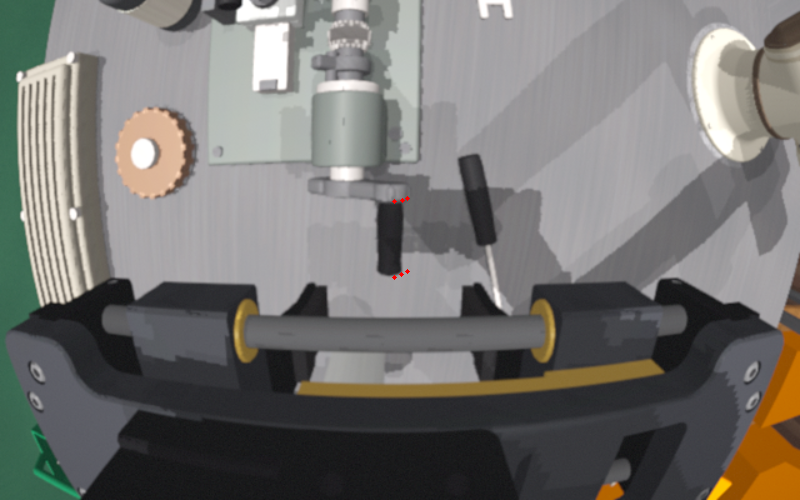

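The handle lies at (390,238) in the 1.25x picture, matching the predicted (-35, 255). Descending and caging it loosely.

```bash

python3 -m creep '[[0,0,30,0,0,0,0.7],[0,0,30,0,0,0,0.7],[0,0,30,0,0,0,0.7],[0,0,25,0,0,0,0.7],[0,0,20,0,0,0,0.7],[0,0,10,0,0,0,0.7],[0,0,0,0,0,0,0.33],[0,0,0,0,0,0,0.33],[0,0,0,0,0,0,0.33],[0,0,0,0,0,0,0.33]]' | head -1
python3 go.py
python3 -m creep '[[-4,0,0,0,0,0,0.33],[-5,0,0,0,0,0,0.33],[-5,0,0,0,0,0,0.33],[-5,0,0,0,0,0,0.33],[-5,0,0,0,0,0,0.33],[-5,0,0,0,0,0,0.33],[-5,0,0,0,0,0,0.33],[-4,0,0,0,0,0,0.33],[0,0,0,0,0,0,0.33],[0,0,0,0,0,0,0.33]]' | head -1
python3 go.py
python3 - <<'E'
from go import *
ims=[]
for n in("wrist","scene","side"):
    c=capture(n); u=proj(c,W([.03,.03,.21]),n=="wrist"); print(n,u.round())
    x,y=int(u[0]),int(u[1]); cv2.imwrite(f"pics/{n}_c1.png",c["color"])
    x0,y0=max(0,x-22),max(0,y-22); ims.append(cv2.resize(c["color"][y0:y0+45,x0:x0+45],(260,260),interpolation=cv2.INTER_CUBIC))
cv2.imwrite("pics/c1.png",np.hstack(ims))
E
```

```text
time_s: 19.95
t 19.95 tcp fixture mm [-34.4 254.8 119.2] F [ 0.2 -0.2 -0.2] grip 0.369 j6 -38
turn left [ 0.   0.1 -0. ]
time_s: 21.2
t 21.2 tcp fixture mm [  4.4 255.  119. ] F [-1.8 -0.9 -0.5] grip 0.333 j6 -36
turn left [ 0.1  0.1 -0. ]
wrist [ 247. -233.]
scene [343. 183.]
side [311. 180.]
```

View pics/c1.png

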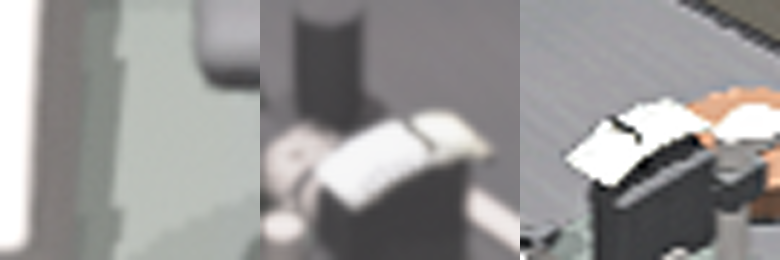

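The scene view shows the pointer at about crop (425,135) and the side view at (628,128), already off the start position. I'll now read it numerically.

```bash
cat > ptr.py <<'E'
from go import *
def ptr(n,c=None,img=None,car=.12):
    c=c or capture(n); g=cv2.cvtColor(img if img is not None else c["color"],6).astype(float)
    # straighten: sample fixture x in mm by small y offsets, strip top taken at the arc's height z=.21 (middle)
    xs=np.arange(0,62,.5); prof=[]
    for yo in (-.004,0,.004):
        u=np.array([proj(c,W([x/1000,car-.09+.005+yo,.21-((x-30)/1000)**2/2/.07]),False) for x in xs]).astype(np.float32)
        prof.append(cv2.remap(g.astype(np.float32),u[None,:,0],u[None,:,1],cv2.INTER_LINEAR)[0])
    return xs,np.array(prof)
def show(n,**k):
    xs,P=ptr(n,**k)
    for r in P: print(n,r[::4].astype(int).tolist())
    return xs,P
if __name__=="__main__":
    for n in("scene","side"):
        print("now"); show(n)
        print("start"); show(n,img=cv2.imread(f"pics/{n}0.png"),car=.06)
E
python3 ptr.py
```

```text
now
scene [221, 231, 237, 240, 241, 242, 242, 242, 242, 233, 209, 180, 180, 207, 238, 243, 245, 245, 246, 246, 245, 246, 246, 246, 246, 246, 246, 246, 246, 246, 246]
scene [221, 235, 243, 244, 245, 246, 246, 245, 243, 239, 221, 199, 189, 209, 234, 243, 245, 246, 246, 247, 246, 246, 246, 246, 246, 246, 246, 246, 246, 247, 246]
scene [219, 233, 242, 245, 245, 245, 245, 244, 242, 234, 216, 192, 192, 214, 234, 244, 245, 246, 246, 246, 246, 246, 245, 245, 245, 245, 245, 246, 245, 246, 246]
start
scene [233, 239, 242, 242, 243, 241, 233, 214, 184, 170, 178, 206, 231, 241, 244, 244, 245, 245, 245, 245, 246, 245, 245, 246, 245, 246, 246, 246, 245, 246, 246]
scene [230, 238, 243, 244, 245, 244, 240, 229, 208, 187, 193, 215, 233, 243, 245, 245, 246, 245, 246, 246, 246, 246, 246, 246, 246, 246, 246, 246, 246, 246, 246]
scene [223, 234, 241, 243, 244, 243, 239, 228, 208, 184, 194, 217, 236, 242, 244, 244, 245, 246, 246, 246, 246, 245, 245, 245, 245, 245, 245, 245, 245, 245, 245]
now
side [255, 255, 255, 255, 255, 255, 255, 255, 255, 255, 206, 106, 169, 247, 251, 255, 255, 255, 255, 255, 255, 255
[... 155 characters left out ...]
5, 255, 255, 255, 255, 255, 255, 255, 255, 254, 253]
side [255, 255, 255, 255, 255, 255, 255, 255, 255, 255, 255, 216, 138, 81, 179, 255, 255, 254, 254, 255, 255, 255, 254, 255, 255, 255, 255, 255, 255, 255, 255]
start
side [255, 255, 255, 255, 255, 255, 255, 255, 240, 173, 140, 199, 246, 255, 255, 255, 255, 255, 255, 255, 255, 255, 255, 255, 255, 255, 255, 255, 255, 251, 242]
side [255, 255, 255, 255, 255, 255, 255, 253, 241, 182, 133, 172, 234, 255, 255, 255, 255, 255, 255, 255, 255, 255, 255, 255, 255, 255, 255, 255, 255, 255, 252]
side [255, 255, 255, 255, 255, 255, 255, 254, 207, 123, 78, 163, 245, 255, 255, 255, 255, 255, 255, 255, 255, 255, 255, 255, 255, 255, 255, 254, 254, 249, 232]
```

```bash
cat >> ptr.py <<'E'
def read():
    for n in("scene","side"):
        xs,P=ptr(n); d=np.clip(P.max(1,keepdims=True)-P-25,0,None)[:,8:]; print(n,np.round((d*xs[8:]).sum(1)/d.sum(1),2))
E
python3 -c "
from ptr import *
read()" 
python3 -m creep '[[-3,0,0,0,0,0,0.33],[-3,0,0,0,0,0,0.33],[-3,0,0,0,0,0,0.33],[-3,0,0,0,0,0,0.33],[0,0,0,0,0,0,0.33],[0,0,0,0,0,0,0.33],[0,0,0,0,0,0,0.33],[0,0,0,0,0,0,0.33],[0,0,0,0,0,0,0.33],[0,0,0,0,0,0,0.33]]' | head -1
python3 go.py;python3 -c "
from ptr import *
read()" 
python3 -m creep '[[-2,0,0,0,0,0,0.33],[-2,0,0,0,0,0,0.33],[-1,0,0,0,0,0,0.33],[0,0,0,0,0,0,0.33],[0,0,0,0,0,0,0.33],[0,0,0,0,0,0,0.33],[0,0,0,0,0,0,0.33],[0,0,0,0,0,0,0.33],[0,0,0,0,0,0,0.33],[0,0,0,0,0,0,0.33]]' | head -1
python3 go.py;python3 -c "
from ptr import *
read()"
```

```text
scene [23.06 23.52 23.1 ]
side [22.44 25.1  25.5 ]
time_s: 22.9
t 22.9 tcp fixture mm [ 15.7 254.8 118.8] F [-0.1  0.3 -0. ] grip 0.328 j6 -35
turn left [ 0.  0. -0.]
scene [31.6  32.02 31.77]
side [31.84 32.16 32.99]
time_s: 24.25
t 24.25 tcp fixture mm [ 20.3 254.6 118.6] F [-2.5  0.5  0.5] grip 0.335 j6 -35
turn left [-0. -0. -0.]
scene [34.34 34.69 34.56]
side [34.17 35.95 36.44]
```

```bash

python3 -m creep '[[-2,0,0,0,0,0,0.33],[-2,0,0,0,0,0,0.33],[-1,0,0,0,0,0,0.33],[0,0,0,0,0,0,0.33],[0,0,0,0,0,0,0.33],[0,0,0,0,0,0,0.33],[0,0,0,0,0,0,0.33],[0,0,0,0,0,0,0.33],[0,0,0,0,0,0,0.33],[0,0,0,0,0,0,0.33]]' | head -1
python3 go.py;python3 -c "
from ptr import *
read()" 
python3 -m creep '[[-1,0,0,0,0,0,0.33],[-1,0,0,0,0,0,0.33],[-1,0,0,0,0,0,0.33],[0,0,0,0,0,0,0.33],[0,0,0,0,0,0,0.33],[0,0,0,0,0,0,0.33],[0,0,0,0,0,0,0.33],[0,0,0,0,0,0,0.33],[0,0,0,0,0,0,0.33],[0,0,0,0,0,0,0.33]]' | head -1
python3 go.py;python3 -c "
from ptr import *
read()"
```

```text
time_s: 25.6
t 25.6 tcp fixture mm [ 25.5 254.6 118.7] F [-1.8 -0.3 -0.8] grip 0.333 j6 -34
turn left [ 0.  0. -0.]
scene [37.37 37.43 37.6 ]
side [38.   38.98 39.02]
time_s: 26.95
t 26.95 tcp fixture mm [ 28.4 254.6 118.6] F [-3.4 -2.  -0.6] grip 0.331 j6 -34
turn left [-0. -0. -0.]
scene [38.82 38.92 38.81]
side [40.64 40.97 41.29]
```

```bash

python3 -m creep '[[-1,0,0,0,0,0,0.33],[-1,0,0,0,0,0,0.33],[0,0,0,0,0,0,0.33],[0,0,0,0,0,0,0.33],[0,0,0,0,0,0,0.33],[0,0,0,0,0,0,0.33],[0,0,0,0,0,0,0.33],[0,0,0,0,0,0,0.33],[0,0,0,0,0,0,0.33],[0,0,0,0,0,0,0.33]]' | head -1
python3 go.py;python3 -c "
from ptr import *
read()" 
python3 -m creep '[[-1,0,0,0,0,0,0.33],[-1,0,0,0,0,0,0.33],[0,0,0,0,0,0,0.33],[0,0,0,0,0,0,0.33],[0,0,0,0,0,0,0.33],[0,0,0,0,0,0,0.33],[0,0,0,0,0,0,0.33],[0,0,0,0,0,0,0.33],[0,0,0,0,0,0,0.33],[0,0,0,0,0,0,0.33]]' | head -1
python3 go.py;python3 -c "
from ptr import *
read()"
```

```text
time_s: 28.3
t 28.3 tcp fixture mm [ 30.6 254.8 118.8] F [-1.5 -1.3  0.1] grip 0.33 j6 -34
turn left [ 0.  0. -0.]
scene [39.45 39.81 40.01]
side [40.27 40.63 41.32]
time_s: 29.65
t 29.65 tcp fixture mm [ 32.4 254.6 118.6] F [-3.4 -0.8 -0.7] grip 0.331 j6 -34
turn left [ 0.  0. -0.]
scene [39.81 40.28 40.42]
side [41.2  42.17 41.91]
```

```bash

python3 -m creep '[[-1,0,0,0,0,0,0.33],[-1,0,0,0,0,0,0.33],[0,0,0,0,0,0,0.33],[0,0,0,0,0,0,0.33],[0,0,0,0,0,0,0.33],[0,0,0,0,0,0,0.33],[0,0,0,0,0,0,0.33],[0,0,0,0,0,0,0.33],[0,0,0,0,0,0,0.33],[0,0,0,0,0,0,0.33]]' | head -1
python3 go.py;python3 -c "
from ptr import *
read()" 
python3 -m creep '[[-1,0,0,0,0,0,0.33],[-0.5,0,0,0,0,0,0.33],[0,0,0,0,0,0,0.33],[0,0,0,0,0,0,0.33],[0,0,0,0,0,0,0.33],[0,0,0,0,0,0,0.33],[0,0,0,0,0,0,0.33],[0,0,0,0,0,0,0.33],[0,0,0,0,0,0,0.33],[0,0,0,0,0,0,0.33]]' | head -1
python3 go.py;python3 -c "
from ptr import *
read()"
```

```text
time_s: 31.0
t 31.0 tcp fixture mm [ 34.6 254.7 118.7] F [-0.  -0.7 -1.1] grip 0.332 j6 -34
turn left [ 0.  0. -0.]
scene [40.24 40.5  40.45]
side [41.44 42.49 43.8 ]
time_s: 32.35
t 32.35 tcp fixture mm [ 35.9 254.6 118.7] F [-1.8 -0.5 -1.2] grip 0.328 j6 -34
turn left [-0.  0. -0.]
scene [40.18 40.48 40.43]
side [41.45 42.38 42.72]
```

The pointer has levelled off at 40.5 (start 19, predicted nose about 40). Opening, lifting clear and checking.

```bash

python3 -m creep '[[0,0,0,0,0,0,0.65],[0,0,0,0,0,0,0.65],[0,0,0,0,0,0,0.65],[0,0,-10,0,0,0,0.65],[0,0,-25,0,0,0,0.65],[0,0,-40,0,0,0,0.65],[0,0,-50,0,0,0,0.65],[0,20,-50,0,0,0,0.65],[0,0,0,0,0,0,0.65],[0,0,0,0,0,0,0.65]]' | head -1
python3 go.py;python3 - <<'E'
from ptr import *
read(); ims=[]
for n,(x0,y0,w_,h_) in dict(scene=(255,160,180,110),side=(270,170,180,110)).items():
    c=capture(n); g=cv2.resize(c["color"][y0:y0+h_,x0:x0+w_],None,fx=4.4,fy=2.7*4.4/2.7,interpolation=cv2.INTER_CUBIC)
    for q in [[.073+a*.017,-.07+b*.022,.091] for a in(-1,1) for b in(-1,1)]+[[.145,-.07,.078]]:
        u=(proj(c,W(q))-[x0,y0]+.5)*4.4; cv2.circle(g,tuple(int(v) for v in u),2,(0,0,255),-1)
    ims.append(cv2.resize(g,None,fx=.62,fy=.62,interpolation=cv2.INTER_AREA))
    cv2.imwrite(f"pics/{n}_end.png",c["color"])
cv2.imwrite("pics/end.png",np.vstack(ims))
E
```

```text
time_s: 33.7
t 33.7 tcp fixture mm [ 35.5 274.7 293.7] F [-0.3 -0.3 -1.1] grip 0.654 j6 -35
turn left [ 0. -0. -0.]
scene [40.17 40.47 40.36]
side [41.46 42.42 42.74]
```

View pics/end.png

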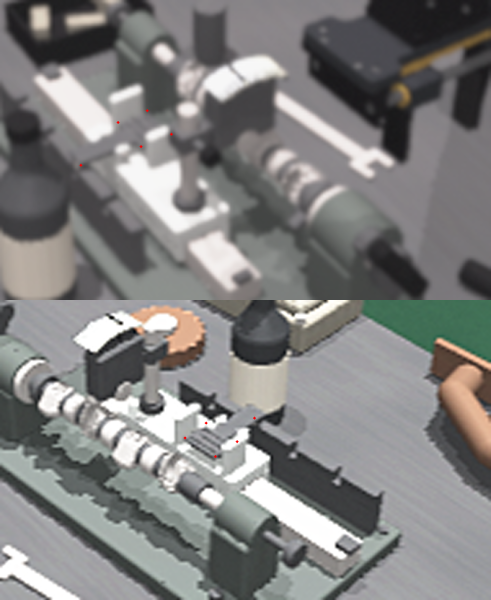

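Both views show the tab dots on the tab and the latch arm at the notch. A 5 mm low tab would be only about 2 px, so I'll compare tab and saddle shifts from start to end numerically.

```bash
python3 - <<'E'
from go import *
for n in("side","scene"):
    c=capture(n); a=cv2.resize(cv2.imread(f"pics/{n}0.png"),None,fx=4,fy=4,interpolation=cv2.INTER_CUBIC); b=cv2.resize(cv2.imread(f"pics/{n}_end.png"),None,fx=4,fy=4,interpolation=cv2.INTER_CUBIC)
    for k,q in dict(tab=[.073,-.13,.091],lever=[.12,-.13,.09],shoulder1=[.073,-.165,.113],shoulder2=[.073,-.095,.113],post=[.085,-.03,.18],postfoot=[.085,-.03,.08]).items():
        u=proj(c,W(q)); v=proj(c,W(np.array(q)+[0,.06,0])); low=proj(c,W(np.array(q)+[0,.06,-.005]))
        h=28; U=(u*4).astype(int); T=a[U[1]-h:U[1]+h,U[0]-h:U[0]+h]; V=U+np.round((v-u)*4).astype(int); m=h+24
        r=cv2.matchTemplate(b[V[1]-m:V[1]+m,V[0]-m:V[0]+m],T,5); _,s,_,l=cv2.minMaxLoc(r)
        print(n,k,"resid px",(np.array(l)-24)/4,"score",round(s,2),"5mm low would be",np.round(low-v,1))
E
```

```text
side tab resid px [ 0.   -0.25] score 0.88 5mm low would be [-0.   1.3]
side lever resid px [ 0.  -0.5] score 0.87 5mm low would be [-0.1  1.3]
side shoulder1 resid px [0.25 0.  ] score 0.93 5mm low would be [-0.1  1.3]
side shoulder2 resid px [ 0.25 -0.25] score 0.93 5mm low would be [-0.   1.3]
side post resid px [-0.5  -0.25] score 0.6 5mm low would be [0.  1.4]
side postfoot resid px [ 0.  -0.5] score 0.86 5mm low would be [0.  1.3]
scene tab resid px [0.   0.75] score 0.96 5mm low would be [0.1 1.5]
scene lever resid px [-0.5   0.25] score 1.0 5mm low would be [0.1 1.5]
scene shoulder1 resid px [-0.25  0.75] score 0.89 5mm low would be [0.1 1.5]
scene shoulder2 resid px [0.25 0.  ] score 0.94 5mm low would be [0.  1.5]
scene post resid px [0.   0.25] score 0.85 5mm low would be [0.  1.6]
scene postfoot resid px [0.   0.25] score 0.98 5mm low would be [0.  1.5]
```

The tab moves with the saddle, so it isn't low. The carriage shift matches 60 mm to under 1 mm. Handing in.

```bash
python3 -c "
from station import *
print(finish_job())"
```

```text
the job is handed in; nothing more can be done
None
```

I pressed the latch tab, slid the carriage one stop towards the crank until it latched over the third lobe, and turned the crank to bring that lobe nose up. I then handed the job in at about 34 s; no verdict is reported.

- **Latching:** the final push stopped hard at 8.7 N. Comparing start and end pictures, the carriage moved 60 mm to within about 1 mm. The tab moved with the saddle, so it is up again; a tab left 5 mm low would have shown as about 1.4 px, and the pictures agree to within 0.75 px.
- **Crank and gauge:** the pointer rose from 19 mm at the start (about the base circle) to 40.5 mm, where the nose should read about 40 mm. It levelled off there at a crank angle of about 0.7 rad and did not change after I let go. The side camera read 1 to 2 mm higher than the scene camera, but it also showed the reading flat.
- **Surroundings:** I kept clear of the gauge, and the wrist force never showed an unexpected touch. The loose things visible in the last pictures look unmoved, though I did not measure each one. The robot ended clear above the crank.

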